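# Feed one culture dish and slide it onto the black pad

### The job

Press the red plunger of the dish feeder fully down once and let it come back up, so that exactly one culture dish slides out at the front. Then push that dish along the table with the fingertips until it lies wholly on the black pad, and leave it there. Do not pick the dish up, leave the other two dishes in the feeder and do not disturb the things standing around.

Things in the scene. Friction and masses are not known exactly. Their poses are not given: they have to be found in the camera images.
- feeder: Dish feeder fixed to the table: white magazine, clear front window, 3 dishes stacked in it on the table top; grey pusher housing behind. Origin at table height on the stack's axis; -x = exit (front, roughly to the robot), +x to the plunger. Spans x -0.043 to +0.127 m, 85 mm wide (feet 114), 60 mm high. A pusher bar linked to the plunger slides the lowest dish out 110 mm; as it draws back the next one drops.
- plunger (a joint): Travel of the red plunger, m: 0 = up (rest), 0.030 = fully down. Pressed straight down against a damped spring: about 3 N at the start, 6 to 9 N near the bottom at slow speed, more when pressed fast; it comes back up in about 1 s when let go. Every full press feeds one dish.
- plunger_top (a point): Centre of the top face of the red plunger's head (38 mm diameter, slightly rounded, 105 mm above the table when up, 75 mm when fully down), 82 mm behind the stack's axis.
- exit (a point): Point fixed to the feeder, where the centre of a fed dish comes to lie: 112 mm in front of the stack's axis, 7.5 mm above the table, good to about 10 mm. A dish may coast a few cm further when the plunger is pressed fast.
- dish_0_center (a point): Centre (half-way up) of the lowest dish in the feeder, the one that comes out first. Round closed culture dish, flat, white, 72 mm diameter, 15 mm high, about 20 g, sliding easily on the table on its underside. z axis up.
- dish_1_center (a point): Centre of the second dish, same size, above the first; it must stay in the feeder.
- dish_2_center (a point): Centre of the third (uppermost) dish, same size; it must stay in the feeder.
- black_pad: Square black pad, 130 x 130 mm, a film under 1 mm thick lying on the table, white marks in its corners; things slide over its edge without resistance. To the left or to the right of the feeder. Origin at its centre; x and y axes along its sides.
- timer: White lab timer with red buttons, 62 x 64 x 19 mm, loose, lying on the other side of the feeder from the pad; a bystander. Origin at the centre of its underside.
- vial: Amber vial with black cap, 38 mm diameter, 99 mm high, loose bystander. Origin at the centre of its underside.
- beaker: Small clear beaker, 48 mm diameter, 58 mm high, loose bystander. Origin at the centre of its underside.
- tube_bottle: Clear bottle with green cap, 28 mm diameter, 119 mm high, loose bystander. Origin at the centre of its underside.
There are look-alikes about, which are no part of the job. There is more than one size of the feeder; the job needs the larger.

How it is judged:
On the way, in this order (a step that is already met when the one before it is completed fails the run):
1. the plunger is pressed fully down (value of joint plunger above 0.027 m), for 0.02 s.
2. the plunger is back up and the lowest dish lies wholly out in front of the feeder, the other two still in it (value of joint plunger below 0.003 m and x of dish_0_center in the frame of feeder below -0.085 m and horizontal distance between dish_1_center and feeder below 0.012 m), for 0.1 s.
At the end, for the whole second after the job is handed in: The fed dish lies flat on the table wholly on the black pad (its centre within 31 mm of the pad's centre along either side of the pad), the plunger is up, and the other two dishes are still in the feeder (within 12 mm of its axis) (x of dish_0_center in the frame of black_pad between -0.031 and 0.031 m and y of dish_0_center in the frame of black_pad between -0.031 and 0.031 m and height (world z) of dish_0_center below 0.011 m and angle between dish_0_center's own z axis and vertical below 0.1 rad and value of joint plunger below 0.003 m and horizontal distance between each of dish_1_center, dish_2_center and feeder below 0.012 m); the robot touches nothing.
It fails at once if the fed dish is lifted (by more than 5 mm) or tipped (height (world z) of dish_0_center above 0.0125 m or angle between dish_0_center's own z axis and vertical above 0.35 rad).
It fails at once if a second dish leaves the feeder (horizontal distance between any of dish_1_center, dish_2_center and feeder above 0.02 m or height (world z) of dish_2_center above 0.06 m).
It fails at once if a bystander is moved by more than 20 mm (distance of any of timer, vial, beaker, tube_bottle from where it was at the start of the episode above 0.02 m).
It also fails if it takes over 51 s, if anything falls off the work surface, if the arm or the gripper's body presses on something with over 40 N, if the wrist force passes 120 N, or if a joint passes its speed limit or range.

### The arm

A 6-joint arm with a two-finger parallel gripper is mounted at the origin on a cart in front of the work surface, level with it; the furniture and walls round the work are solid. World frame = base frame: x ahead of the robot, y to its left, z up, the work surface at z = 0. Lengths are in m, angles in rad, forces in N, time in s.
With the tool pointing down it reaches from about 0.3 to 1 m from the base axis. Payload 5.1 kg.
Tool frame: the origin (TCP) lies where the fingers leave the gripper's body, on its centre line; the fingertips stand 78 mm ahead of it and the grasp point (between the pads) lies 59 mm ahead of it; z points along the fingers, x is the direction in which the jaws open and shut, and the axes are right-handed (so a half turn about z gives the same grasp; the last joint's range is limited). The gripper opens to 95 mm and grips with 3 to 60 N. Pads are 20 mm wide; open, the fingers measure 119 mm over their backs; the gripper's body (75 mm by 180 mm) begins 59 mm behind the grasp point.
Start: joints at [-0.083, 0.124, 1.65, -0, 1.367, -0.083], TCP at [0.65, -0, 0.292] pointing down, gripper open.
Joint ranges: [-2.61, 2.61], [-1.02, 2.33], [0.03, 2.71], [-1.35, 4.49], [0.32, 2.68], [-2.91, 2.91]. Speed limits (rad/s): [2.57, 2.57, 3.14, 3.14, 3.14, 3.14].

### API

Orientations are given as a unit quaternion [w, x, y, z].
In Python, from cell import bot gives the robot as it stands.
- The arm moves only by the tool play_rows, never from a script. Its argument "steps" is a list of rows, each a list of 7 numbers: the turn, a rotation vector about the world's x, y, z as a fraction of full scale, then the shift along the world's x, y, z as a fraction of full scale, then the opening, from -1 (shut) to 1 (fully open). A call has 1 to 20 rows; each row shifts and turns the pose as measured when the row begins; what a row does not reach is not made up. Full scale, the value 1, is 0.5 m for a shift and 45 degrees for a turn. A row lasts 1/8 s, in which the tool goes at most 62.5 mm and 10.7 degrees, less where a joint would pass 70% of its speed; a pose out of reach is approached as far as the arm can. A call with a number of a shift or a turn outside -1 to 1 is refused whole. A call with a gripper value outside its range is refused whole. The fingers move at their own pace and stop on an object; "newtons" is the grip in N (left out, the last holds). Time passes only in rows, so rows that do not move let the fingers close. It gives the time, the measured TCP pose, the force and the opening at its end, in the units of the state.
- bot.get_obs(): the state, without advancing time (a new reading comes with each control period).
- bot.snapshot(name): name is "scene" or "side" or "wrist"; returns a dict with "img" (400x640x3 uint8, red, green, blue), "depth" (400x640 float32, m along the optical axis (not along the pixel's ray), 0 where there is no reading), "camera_matrix" (3x3 intrinsics, pixels), "R" (3x3) and "t" (3): a world point X has camera coordinates R X + t. Camera axes: x right, y down, z forward; pixel columns grow to the right and rows downward; lengths in m; the calibration is good to about 2 mm. A picture is of the moment at which its call begins.
- bot.finish_job(): hands the job in, once; it reports no verdict.
The state is a dict: "time": time; "q": joint angles; "joint_velocities": joint speeds; "tau": joint torques, N m; "tcp_pos": TCP position; "tool_rot": TCP orientation; "ft_force": force on the tool from outside, world axes, zero at the start; "moment": the same for the moment, N m; "gripper_width": opening from 0.0 (shut) to 1.0 (fully open).
Only numpy, scipy, OpenCV 4.12 (cv2) and the standard library are available. Lean on these libraries where they do the work, as an engineer would, in place of code of your own. Each camera call takes 0.05 s, during which the arm holds its last target.

## Working session

There is one attempt and no reset: what is moved stays moved. The work goes in short steps, Python scripts to look and compute and a tool call to move; the robot and the scene stay as the last step left them, time stands still between calls to the robot, and variables do not carry over. Pictures are saved under pics/ and viewed, and the job is handed in when it is done.

Besides the shell and the picture viewer there is one more tool, called after "Call:" by a JSON object that holds its "op" and its "data". play_rows: Moves the arm, as the interface text tells. Shift numbers are shares of 0.5 m and turn numbers shares of 45 degrees, none past 1 either way. Its arguments: {"type":"object","properties":{"steps":{"type":"array"},"newtons":{"type":"number"}},"required":["steps"]}

```bash
mkdir -p pics; cat > h.py <<'E'
import numpy as np, cv2
from cell import bot
def snap(n,f):
    s=bot.snapshot(n); cv2.imwrite('pics/'+f,s['img'][:,:,::-1]); np.savez('pics/'+f[:-4]+'.npz',**{k:s[k] for k in s}); return s
def load(f): return np.load('pics/'+f+'.npz')
def pt(s,u,v,z=None):
    K=s['camera_matrix'];R=s['R'];t=s['t']
    r=R.T@np.linalg.solve(K,[u,v,1.]); c=-R.T@t
    if z is None:
        return c+r*s['depth'][int(round(v)),int(round(u))]
    return c+r*(z-c[2])/r[2]
def proj(s,X):
    p=s['camera_matrix']@(s['R']@np.array(X)+s['t']); return p[:2]/p[2]
E
python3 - <<'E'
from h import *
for n in ['scene','side','wrist']:
    s=snap(n,n+'0.png'); print(n,-s['R'].T@s['t'],s['R'][2])
print(bot.get_obs())
E
```

```text
scene [-0.06667565 -0.63386869  0.78750762] [ 0.59757643  0.51564929 -0.61400996]
side [ 0.35399429 -0.68597779  0.56433026] [ 0.34191433  0.74239716 -0.57614325]
wrist [0.64950667 0.08462664 0.38397839] [-0.00142499 -0.29796327 -0.95457627]
{'time': 0.15, 'q': array([-8.25882243e-02,  1.24354494e-01,  1.65136996e+00, -3.12831843e-05,
        1.36752473e+00, -8.25792171e-02]), 'joint_velocities': array([-3.33186029e-04, -2.75677829e-03, -2.33166369e-03,  2.67851374e-04,
        5.23900831e-04, -6.90632036e-07]), 'tau': array([ 4.52342692e-04, -4.18191254e+01, -3.60470796e+01,  7.75244599e-02,
        4.69156180e-02, -8.73639601e-05]), 'tcp_pos': array([6.49615161e-01, 3.84567241e-06, 2.91264147e-01]), 'tool_rot': array([-5.30584436e-05,  9.99999657e-01, -1.33326012e-06, -8.26701973e-04]), 'ft_force': array([-0.41685697, -0.28590493, -0.64941066]), 'moment': array([-0.00602587,  0.02826005, -0.01163351]), 'gripper_width': 1.0007482859740635}
```

View pics/scene0.png

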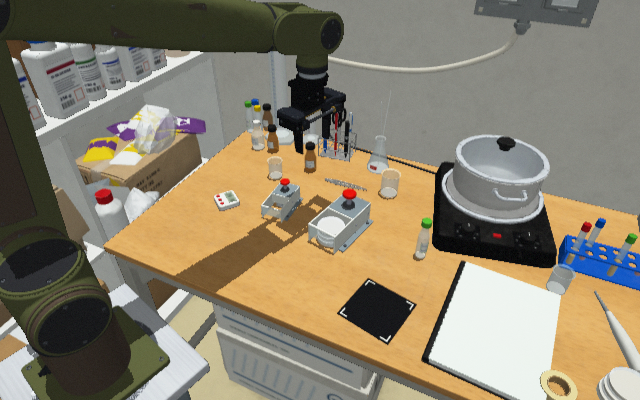

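View pics/side0.png

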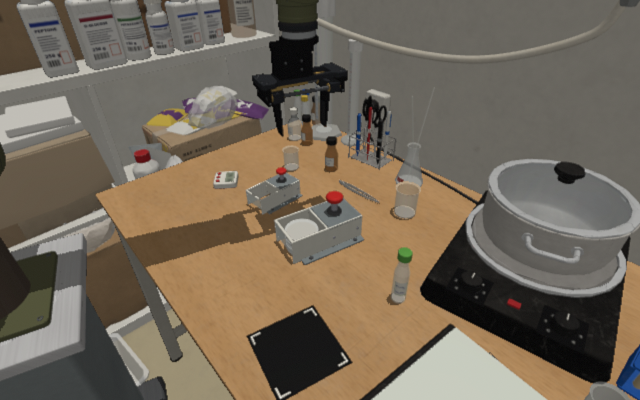

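View pics/wrist0.png

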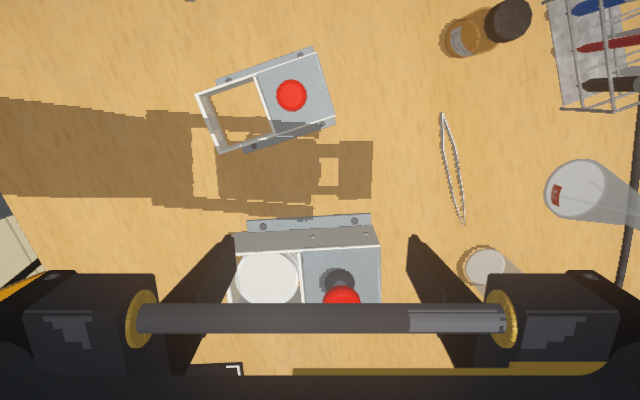

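The scene view shows the large feeder with dishes near pixel (340,220). Its plunger is at (350,194), the black pad at (377,309) and the small, empty feeder at (282,203). The timer lies left of the feeder, at (227,200). Next I'll enlarge the crops.

```bash
python3 - <<'E'
import cv2
a=cv2.imread('pics/scene0.png')[170:350,290:430]; cv2.imwrite('pics/c1.png',cv2.resize(a,None,fx=3.3,fy=3.3,interpolation=cv2.INTER_CUBIC))
a=cv2.imread('pics/side0.png')[180:400,235:375]; cv2.imwrite('pics/c2.png',cv2.resize(a,None,fx=2.7,fy=2.7,interpolation=cv2.INTER_CUBIC))
E
```

```text
(no output)
```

View pics/c1.png

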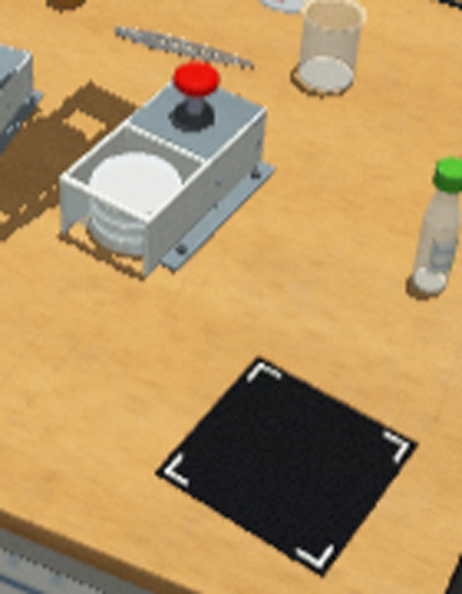

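View pics/c2.png

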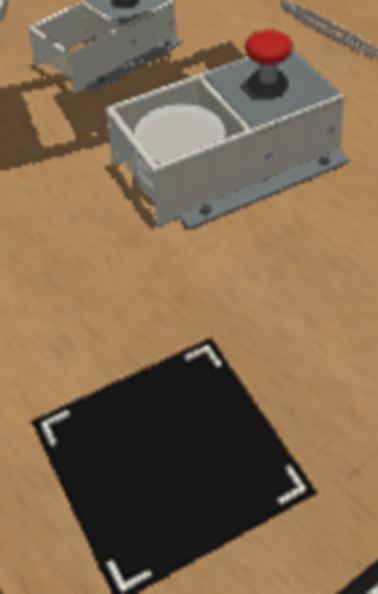

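```bash
python3 - <<'E'
from h import *
np.set_printoptions(precision=4,suppress=True)
def go(f,off,k,d):
    s=load(f)
    for n,(u,v,z) in d.items():
        u=u/k+off[0];v=v/k+off[1]
        print(f,n,pt(s,u,v,z), pt(s,u,v))
go('scene0',(290,170),3.3,dict(p1=(260,357,0),p2=(416,443,0),p3=(322,575,0),p4=(156,473,0),fl=(62,179,.06),fr=(150,217,.06),br=(266,108,.06),pl=(196,75,.105),dish=(136,184,.045)))
go('side0',(235,180),2.7,dict(p1=(210,340,0),p2=(315,491,0),p3=(120,594,0),p4=(33,422,0),fl=(109,110,.06),fr=(155,165,.06),br=(344,97,.06),bl=(278,46,.06),pl=(270,43,.105),dish=(181,132,.045)))
E
```

```text
scene0 p1 [ 0.5391 -0.2739  0.    ] [ 0.5372 -0.275   0.0024]
scene0 p2 [ 0.5456 -0.3997  0.    ] [ 0.5436 -0.4004  0.0026]
scene0 p3 [ 0.4176 -0.4076  0.    ] [ 0.419  -0.407  -0.0023]
scene0 p4 [ 0.41   -0.2802  0.    ] [ 0.4092 -0.2809  0.0014]
scene0 fl [ 0.5406 -0.0805  0.06  ] [ 0.5421 -0.0792  0.0582]
scene0 fr [ 0.5516 -0.159   0.06  ] [ 0.5506 -0.1598  0.0612]
scene0 br [ 0.7156 -0.1492  0.06  ] [ 0.7783 -0.1104  0.0017]
scene0 pl [ 0.6654 -0.1127  0.105 ] [ 0.6647 -0.1132  0.1057]
scene0 dish [ 0.5867 -0.1171  0.045 ] [ 0.5848 -0.1186  0.0472]
side0 p1 [ 0.5379 -0.2747  0.    ] [ 0.5373 -0.2759  0.0017]
side0 p2 [ 0.5457 -0.401   0.    ] [ 0.5452 -0.4017  0.0014]Traceback (most recent call last):
  File "<stdin>", line 9, in <module>
  File "<stdin>", line 7, in go
  File "h.py", line 10, in pt
    return c+r*s['depth'][int(round(v)),int(round(u))]
               ~~~~~~~~~~^^^^^^^^^^^^^^^^^^^^^^^^^^^^^
IndexError: index 400 is out of bounds for axis 0 with size 400
```

```bash
python3 - <<'E'
from h import *
np.set_printoptions(precision=4,suppress=True)
def go(f,off,k,d):
    s=load(f)
    for n,(u,v,z) in d.items():
        u=u/k+off[0];v=v/k+off[1]
        print(f,n,pt(s,u,v,z))
go('side0',(235,180),2.7,dict(p3=(120,594,0),p4=(33,422,0),fl=(109,110,.06),fr=(155,165,.06),br=(344,97,.06),bl=(278,46,.06),pl=(270,43,.105),dish=(181,132,.045)))
# red head top & dish centroids from point clouds
for f in ['scene0','side0']:
    s=load(f); im=s['img'].astype(int); d=s['depth']
    v,u=np.where(d>0); K=s['camera_matrix']
    P=np.linalg.solve(K,np.stack([u*d[v,u],v*d[v,u],d[v,u]])) ; W=(s['R'].T@(P-s['t'][:,None])).T
    c=im[v,u]
    m=(c[:,0]>120)&(c[:,1]<60)&(abs(W[:,0]-.665)<.05)&(abs(W[:,1]+.113)<.05)&(W[:,2]>.099)
    w=W[m]; print(f,'red',m.sum(),w.mean(0),w.min(0),w.max(0))
    # bottle etc
    m=(c[:,1]>100)&(c[:,0]<90)&(c[:,2]<90)&(abs(W[:,0]-.65)<.2)&(abs(W[:,1]+.25)<.15); w=W[m]; print('green',w.mean(0) if len(w) else None)
E
```

```text
side0 p3 [ 0.4204 -0.4055  0.    ]
side0 p4 [ 0.4106 -0.2816  0.    ]
side0 fl [ 0.5438 -0.0826  0.06  ]
side0 fr [ 0.5508 -0.1582  0.06  ]
side0 br [ 0.7159 -0.1532  0.06  ]
side0 bl [ 0.7032 -0.0679  0.06  ]
side0 pl [ 0.6685 -0.1167  0.105 ]
side0 dish [ 0.59   -0.1165  0.045 ]
scene0 red 93 [ 0.6644 -0.1121  0.1041] [ 0.6489 -0.1281  0.0991] [ 0.6844 -0.0933  0.1077]
green [ 0.6798 -0.3304  0.1116]
side0 red 131 [ 0.6668 -0.1164  0.1045] [ 0.6516 -0.129   0.0994] [ 0.6829 -0.1006  0.1074]
green [ 0.6846 -0.3307  0.1185]
```

Call:
{"op": "play_rows", "data": {"steps": [[0,0,0,0.018,-0.1,0,-1],[0,0,0,0.018,-0.1,-0.04,-1],[0,0,0,0,-0.03,-0.06,-1],[0,0,0,0,0,-0.05,-1],[0,0,0,0,0,0,-1],[0,0,0,0,0,0,-1]]}}

```text
time: 0.9
tcp_pos: [0.6676, -0.118, 0.2139]
tool_rot: [-0.0, 1.0, 0.001, -0.001]
ft_force: [0.3, -0.9, 0.9]
gripper_width: 0.424
```

Call:
{"op": "play_rows", "data": {"steps": [[0,0,0,0,0.005,-0.02,-1],[0,0,0,0,0,-0.01,-1],[0,0,0,0,0,0,-1],[0,0,0,0,0,0,-1],[0,0,0,0,0,0,-1]]}}

```text
time: 1.52
tcp_pos: [0.6689, -0.1144, 0.2014]
tool_rot: [0.0, 1.0, 0.002, 0.001]
ft_force: [-0.4, -0.0, -0.1]
gripper_width: 0.004
```

```bash
python3 - <<'E'
from h import *
a=[]
for n in ['scene','side']:
    s=snap(n,n+'1.png'); p=proj(s,[.667,-.115,.1]); u,v=map(int,p)
    a.append(cv2.resize(np.ascontiguousarray(s['img'][v-50:v+50,u-50:u+50,::-1]),(400,400),interpolation=cv2.INTER_CUBIC))
cv2.imwrite('pics/c3.png',np.hstack(a)); o=bot.get_obs(); print(o['tcp_pos'],o['gripper_width'],o['ft_force'])
E
```

```text
[ 0.6689459  -0.11449407  0.20145855] 0.005260586050081342 [ 0.03869824 -0.70512474  0.30289717]
```

View pics/c3.png

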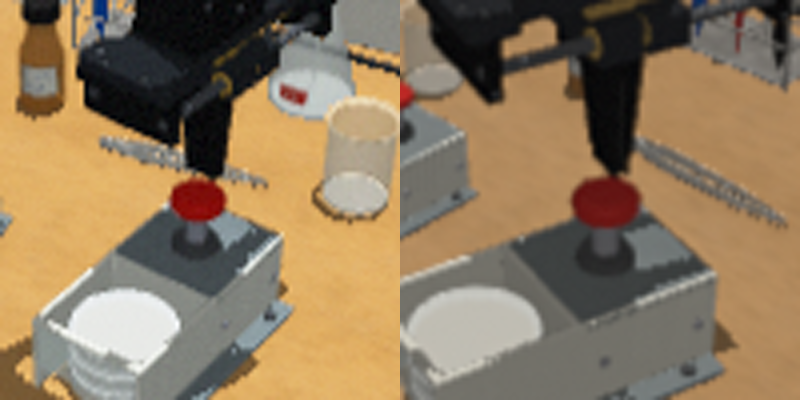

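The tips are centred about 18 mm above the red head in both views, so I'll press slowly.

Call:
{"op": "play_rows", "data": {"steps": [[0,0,0,0,0,-0.02,-1],[0,0,0,0,0,-0.014,-1],[0,0,0,0,0,-0.01,-1],[0,0,0,0,0,-0.01,-1],[0,0,0,0,0,-0.01,-1],[0,0,0,0,0,-0.01,-1],[0,0,0,0,0,-0.01,-1]]}}

```text
time: 2.5
tcp_pos: [0.6694, -0.1147, 0.1625]
tool_rot: [0.0, 1.0, 0.001, 0.001]
ft_force: [-4.0, 0.7, 5.8]
gripper_width: 0.002
```

Call:
{"op": "play_rows", "data": {"steps": [[0,0,0,0,0,-0.01,-1],[0,0,0,0,0,-0.01,-1],[0,0,0,0,0,-0.004,-1],[0,0,0,0,0,-0.004,-1]]}}

```text
time: 3.0
tcp_pos: [0.6696, -0.1147, 0.1528]
tool_rot: [0.0, 1.0, 0.002, 0.001]
ft_force: [-4.9, 1.0, 10.8]
gripper_width: 0.004
```

Call:
{"op": "play_rows", "data": {"steps": [[0,0,0,0,0,-0.005,-1],[0,0,0,0,0,-0.005,-1],[0,0,0,0,0,-0.005,-1]]}}

```text
time: 3.38
tcp_pos: [0.6698, -0.1148, 0.1528]
tool_rot: [0.0, 1.0, 0.002, -0.0]
ft_force: [-6.5, 1.3, 12.0]
gripper_width: 0.002
```

```bash
python3 - <<'E'
from h import *
a=[]
for n in ['scene','side']:
    s=snap(n,n+'2.png'); p=proj(s,[.58,-.12,.05]); u,v=map(int,p)
    a.append(cv2.resize(np.ascontiguousarray(s['img'][v-66:v+66,u-66:u+66,::-1]),(400,400),interpolation=cv2.INTER_CUBIC))
cv2.imwrite('pics/c4.png',np.hstack(a)); o=bot.get_obs(); print(o['tcp_pos'],o['gripper_width'],o['ft_force'])
E
```

```text
[ 0.66981357 -0.11474928  0.15284442] 0.00219529414192143 [-7.17752322  1.59126671 12.849875  ]
```

View pics/c4.png

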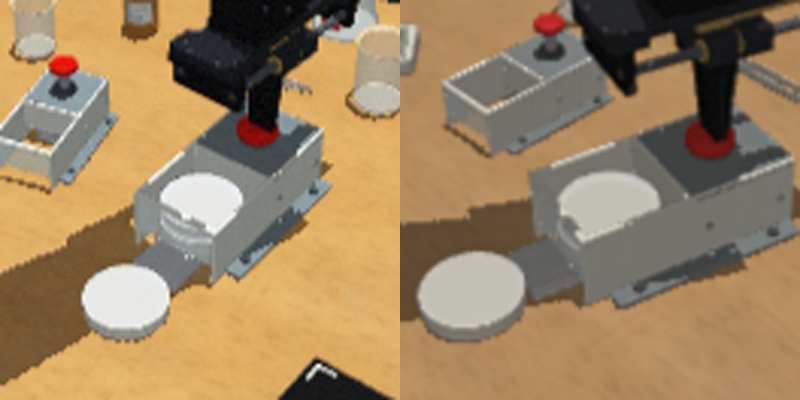

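The fed dish is out with the pusher bar behind it, and the plunger is at its stop (tip at about 75 mm). One firmer push will confirm it's bottomed out, then I'll release.

Call:
{"op": "play_rows", "data": {"steps": [[0,0,0,0,0,-0.012,-1],[0,0,0,0,0,-0.012,-1]]}}

```text
time: 3.72
tcp_pos: [0.6703, -0.1148, 0.1527]
tool_rot: [0.0, 1.0, 0.002, -0.002]
ft_force: [-16.0, 3.6, 27.2]
gripper_width: 0.006
```

Call:
{"op": "play_rows", "data": {"steps": [[0,0,0,0,0,0.02,-1],[0,0,0,0,0,0.02,-1],[0,0,0,0,0,0.03,-1],[0,0,0,0,0,0.05,-1],[0,0,0,0,0,0.06,0],[0,0,0,0,0,0.06,0],[0,0,0,0,0,0,0],[0,0,0,0,0,0,0],[0,0,0,0,0,0,0],[0,0,0,0,0,0,0],[0,0,0,0,0,0,0],[0,0,0,0,0,0,0]]}}

```text
time: 5.22
tcp_pos: [0.6679, -0.1144, 0.2693]
tool_rot: [-0.001, 1.0, 0.002, -0.007]
ft_force: [-0.4, -0.1, 0.7]
gripper_width: 0.499
```

```bash
python3 - <<'E'
from h import *
np.set_printoptions(precision=4,suppress=True)
a=[]
for n in ['scene','side']:
    s=snap(n,n+'3.png'); p=proj(s,[.58,-.12,.05]); u,v=map(int,p)
    a.append(cv2.resize(np.ascontiguousarray(s['img'][v-66:v+66,u-66:u+66,::-1]),(400,400),interpolation=cv2.INTER_CUBIC))
    d=s['depth'];v,u=np.where(d>0);P=np.linalg.solve(s['camera_matrix'],np.stack([u*d[v,u],v*d[v,u],d[v,u]])) ; W=(s['R'].T@(P-s['t'][:,None])).T
    c=s['img'][v,u].astype(int)
    m=(abs(W[:,0]-.47)<.06)&(abs(W[:,1]+.13)<.07)&(W[:,2]>.011)&(W[:,2]<.02)&(c.min(1)>120)&(c.max(1)-c.min(1)<40)
    w=W[m]; (cx,cy),r=cv2.minEnclosingCircle(w[:,:2].astype(np.float32)); print(n,m.sum(),w.mean(0),cx,cy,r)
    m=(c[:,0]>110)&(c[:,1]<60)&(abs(W[:,0]-.665)<.05)&(abs(W[:,1]+.113)<.05); print('red top',W[m][:,2].max())
cv2.imwrite('pics/c5.png',np.hstack(a)); o=bot.get_obs(); print(o['tcp_pos'],o['gripper_width'],o['ft_force'])
E
```

```text
scene 502 [ 0.4776 -0.1231  0.0154] 0.47957292199134827 -0.12226163595914841 0.036894239485263824
red top 0.10792672120469149
side 708 [ 0.479  -0.1256  0.0158] 0.4798499345779419 -0.12414401769638062 0.03706049546599388
red top 0.10531371953935427
[ 0.668  -0.1144  0.2696] 0.5036287420284584 [0.0252 0.2042 0.0696]
```

View pics/c5.png

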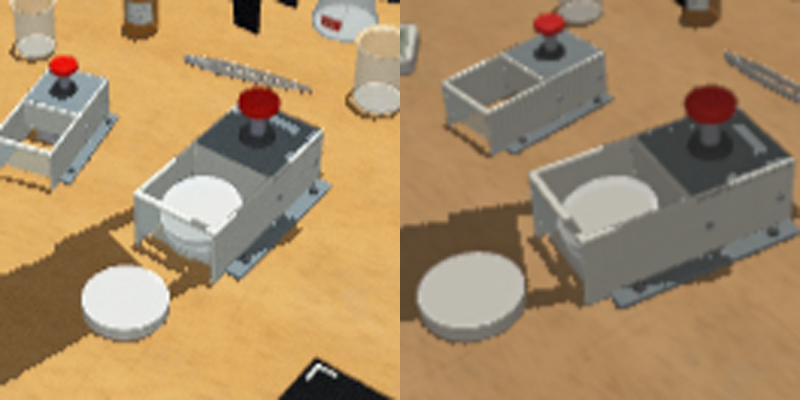

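View pics/side3.png

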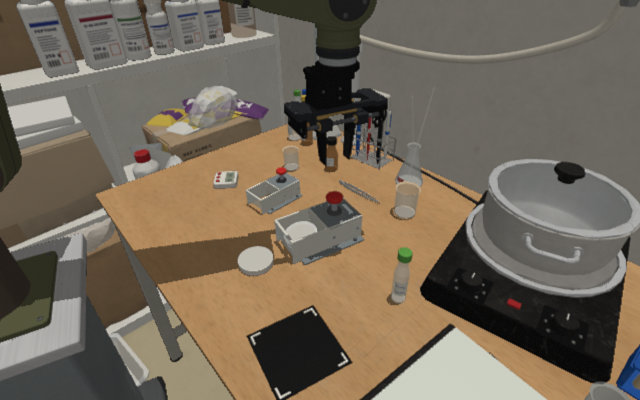

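```bash
python3 - <<'E'
from h import *
np.set_printoptions(precision=3,suppress=True)
s=load('side3')
d=s['depth'];v,u=np.where(d>0);P=np.linalg.solve(s['camera_matrix'],np.stack([u*d[v,u],v*d[v,u],d[v,u]])) ; W=(s['R'].T@(P-s['t'][:,None])).T
for lo in (.012,.06,.085):
    m=(W[:,2]>lo)&(W[:,2]<.15)&(W[:,0]>.3)&(W[:,0]<.64)&(W[:,1]>-.1)&(W[:,1]<.2)&(u<330)&(v>160)
    w=W[m]; print(lo,m.sum(), w.min(0) if m.sum() else '',w.max(0) if m.sum() else '')
    m&=(W[:,1]>-.07);w=W[m];print(w.min(0) if len(w) else '')
for p in [(248,190),(274,211),(300,192)]: print(pt(s,*p))
E
```

```text
0.012 1933 [ 0.455 -0.1    0.012] [0.64  0.2   0.079]
[0.469 0.025 0.012]
0.06 152 [ 0.543 -0.1    0.06 ] [0.639 0.094 0.079]
[0.61  0.068 0.062]
0.085 0  

[0.533 0.081 0.043]
[0.577 0.025 0.001]
[0.667 0.07  0.001]
```

Call:
{"op": "play_rows", "data": {"steps": [[0,0,0,-0.095,0.032,0,0],[0,0,0,-0.095,0.032,0,0],[0,0,0,-0.095,0.032,-0.05,0],[0,0,0,-0.095,0.032,-0.08,0],[0,0,0,0,0,-0.1,0],[0,0,0,0,0,-0.06,0],[0,0,0,0,0,0,0]]}}

```text
time: 6.2
tcp_pos: [0.4725, -0.0487, 0.1228]
tool_rot: [-0.0, 1.0, 0.002, -0.004]
ft_force: [0.7, -0.9, -0.1]
gripper_width: 0.5
```

Call:
{"op": "play_rows", "data": {"steps": [[0,0,0,0.012,0,-0.03,0],[0,0,0,0,0,-0.03,0],[0,0,0,0,0,-0.015,0],[0,0,0,0,0,0,0]]}}

```text
time: 6.7
tcp_pos: [0.4823, -0.0496, 0.0891]
tool_rot: [0.0, 1.0, 0.002, 0.0]
ft_force: [0.3, -0.3, -0.5]
gripper_width: 0.499
```

```bash
python3 - <<'E'
from h import *
s=snap('scene','scene4.png'); s2=snap('side','side4.png')
a=[]
for s in (s,s2):
    p=proj(s,[.48,-.1,.02]); u,v=map(int,p)
    a.append(cv2.resize(np.ascontiguousarray(s['img'][v-66:v+66,u-66:u+66,::-1]),(400,400),interpolation=cv2.INTER_CUBIC))
cv2.imwrite('pics/c6.png',np.hstack(a)); print(bot.get_obs()['tcp_pos'])
E
```

```text
[ 0.48267068 -0.04968591  0.08964702]
```

View pics/c6.png

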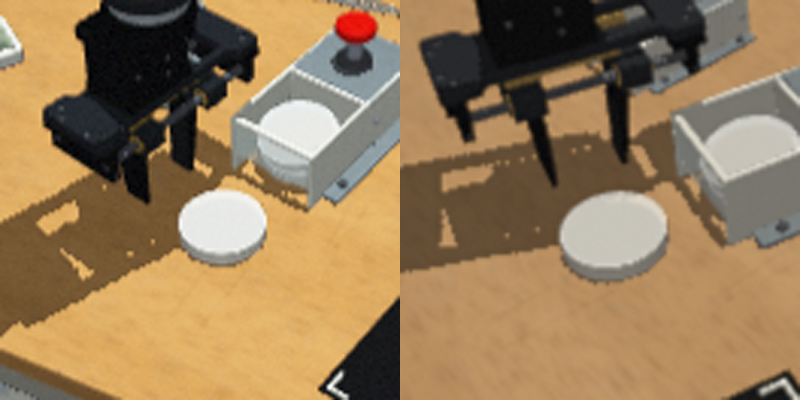

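Call:
{"op": "play_rows", "data": {"steps": [[0,0,0,-0.003,0,-0.009,0],[0,0,0,-0.002,-0.02,0,0],[0,0,0,0,-0.02,0,0],[0,0,0,0,-0.02,0,0],[0,0,0,0,-0.02,0,0],[0,0,0,0,-0.02,0,0],[0,0,0,0,-0.02,0,0],[0,0,0,0,-0.02,0,0],[0,0,0,0,-0.02,0,0],[0,0,0,0,-0.02,0,0]]}}

```text
time: 8.05
tcp_pos: [0.4805, -0.1464, 0.0861]
tool_rot: [0.001, 1.0, 0.002, 0.002]
ft_force: [0.8, -0.4, -0.2]
gripper_width: 0.499
```

```bash
python3 - <<'E'
from h import *
s=snap('scene','scene5.png'); s2=snap('side','side5.png')
a=[]
for s in (s,s2):
    p=proj(s,[.48,-.17,.02]); u,v=map(int,p)
    a.append(cv2.resize(np.ascontiguousarray(s['img'][v-66:v+66,u-66:u+66,::-1]),(400,400),interpolation=cv2.INTER_CUBIC))
cv2.imwrite('pics/c7.png',np.hstack(a)); print(bot.get_obs()['tcp_pos'])
E
```

```text
[ 0.48066458 -0.14669903  0.08625488]
```

View pics/c7.png

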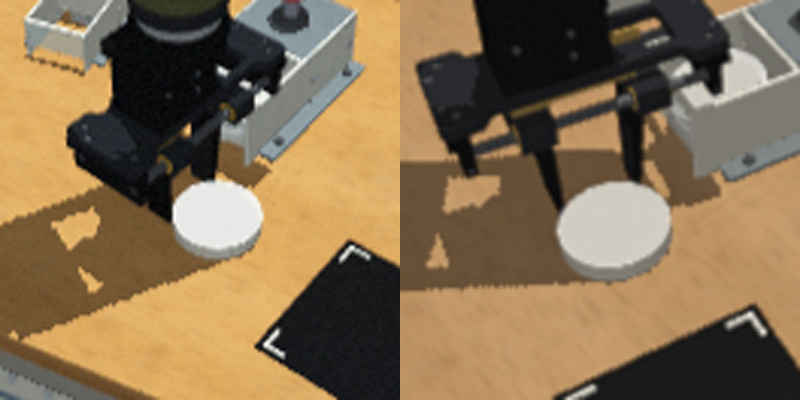

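Call:
{"op": "play_rows", "data": {"steps": [[0,0,0,0,-0.02,-0.002,0],[0,0,0,0,-0.02,-0.002,0],[0,0,0,0,-0.02,0,0],[0,0,0,0,-0.02,0,0],[0,0,0,0,-0.02,0,0],[0,0,0,0,-0.02,0,0],[0,0,0,0,-0.02,0,0],[0,0,0,0,-0.02,0,0],[0,0,0,0,-0.02,0,0],[0,0,0,0,-0.02,0,0],[0,0,0,0,-0.02,0,0],[0,0,0,0,-0.014,0,0],[0,0,0,0,-0.01,0,0]]}}

```text
time: 9.78
tcp_pos: [0.4805, -0.277, 0.0839]
tool_rot: [0.001, 1.0, 0.001, 0.002]
ft_force: [0.2, 0.8, -0.0]
gripper_width: 0.498
```

```bash
cat > m.py <<'E'
from h import *
import sys
k=sys.argv[1]; a=[]
for n in ('scene','side'):
    s=snap(n,n+k+'.png')
    p=proj(s,[.48,-.33,.02]); u,v=map(int,p)
    v=min(v,400-66); a.append(cv2.resize(np.ascontiguousarray(s['img'][v-66:v+66,u-66:u+66,::-1]),(400,400),interpolation=cv2.INTER_CUBIC))
    d=s['depth'];v,u=np.where(d>0);P=np.linalg.solve(s['camera_matrix'],np.stack([u*d[v,u],v*d[v,u],d[v,u]])) ; W=(s['R'].T@(P-s['t'][:,None])).T
    c=s['img'][v,u].astype(int)
    m=(abs(W[:,0]-.47)<.08)&(abs(W[:,1]+.32)<.09)&(W[:,2]>.011)&(W[:,2]<.02)&(c.min(1)>120)&(c.max(1)-c.min(1)<40)
    w=W[m]; print(n,m.sum(),w.mean(0),cv2.minEnclosingCircle(w[:,:2].astype(np.float32)))
cv2.imwrite('pics/d'+k+'.png',np.hstack(a)); o=bot.get_obs();print(o['tcp_pos'],o['time'])
E
python3 m.py 6
```

```text
scene 665 [ 0.47949946 -0.31426756  0.01521736] ((0.48222261667251587, -0.31355199217796326), 0.03738803043961525)
side 1298 [ 0.48037438 -0.3178944   0.0156787 ] ((0.4811357259750366, -0.3158859312534332), 0.037109751254320145)
[ 0.48059598 -0.27707471  0.08404566] 9.875
```

View pics/d6.png

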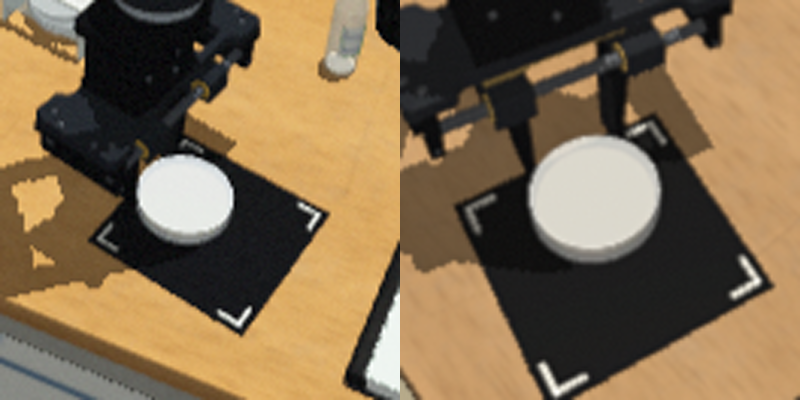

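The dish is at y = -0.315, so it needs about 26 mm more. Then I'll back off.

Call:
{"op": "play_rows", "data": {"steps": [[0,0,0,0,-0.018,0,0],[0,0,0,0,-0.016,0,0],[0,0,0,0,-0.01,0,0],[0,0,0,0,-0.004,0,0],[0,0,0,0,0,0,0]]}}

```text
time: 10.5
tcp_pos: [0.4806, -0.3024, 0.0839]
tool_rot: [0.001, 1.0, 0.002, 0.002]
ft_force: [0.4, 0.2, 0.5]
gripper_width: 0.5
```

```bash
python3 m.py 7
```

```text
scene 689 [ 0.47969263 -0.3398294   0.01525554] ((0.4813356399536133, -0.33852726221084595), 0.03716695308685303)
side 1414 [ 0.48027564 -0.34262281  0.01568032] ((0.4813311994075775, -0.3406214118003845), 0.03678394854068756)
[ 0.48054855 -0.30224363  0.08391825] 10.6
```

View pics/d7.png

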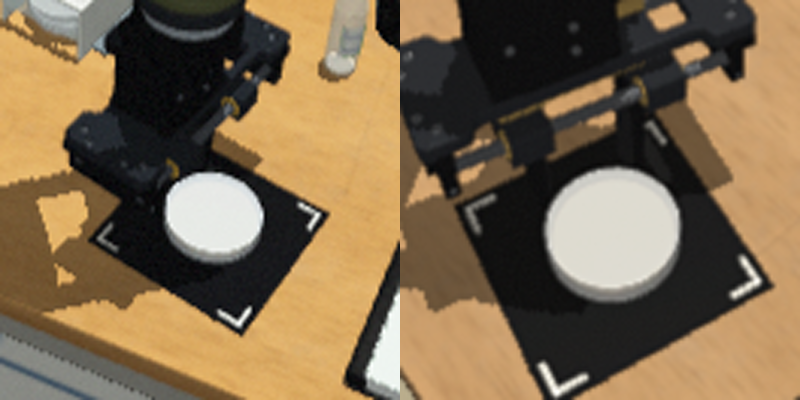

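The dish is centred on the pad, so I'll pull straight back in +y and then lift.

Call:
{"op": "play_rows", "data": {"steps": [[0,0,0,0,0.03,0,0],[0,0,0,0,0.05,0,0],[0,0,0,0,0.05,0.02,0],[0,0,0,0,0.0,0.1,0],[0,0,0,0,0.0,0.12,0],[0,0,0,0,0.0,0.12,0],[0,0,0,0,0,0,0],[0,0,0,0,0,0,0]]}}

```text
time: 11.6
tcp_pos: [0.4771, -0.2259, 0.2661]
tool_rot: [-0.002, 1.0, 0.004, -0.0]
ft_force: [-0.2, -0.7, -0.4]
gripper_width: 0.503
```

```bash
python3 m.py 8
```

```text
scene 695 [ 0.47950751 -0.3396839   0.01534885] ((0.48120367527008057, -0.33758723735809326), 0.03857673332095146)
side 1397 [ 0.48031662 -0.34254481  0.01574142] ((0.4813959002494812, -0.3403635621070862), 0.03688081353902817)
[ 0.47719842 -0.22627283  0.26585392] 11.7
```

View pics/side8.png

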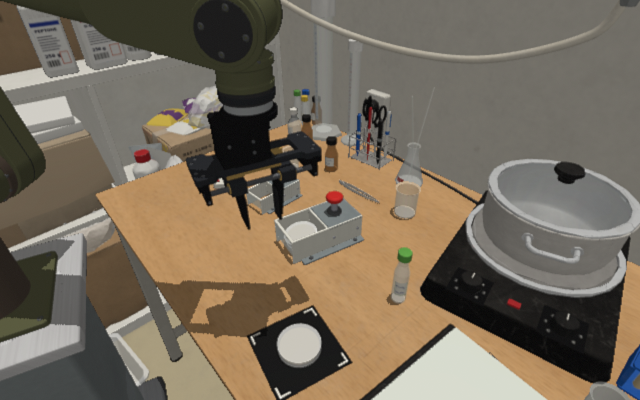

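View pics/scene8.png

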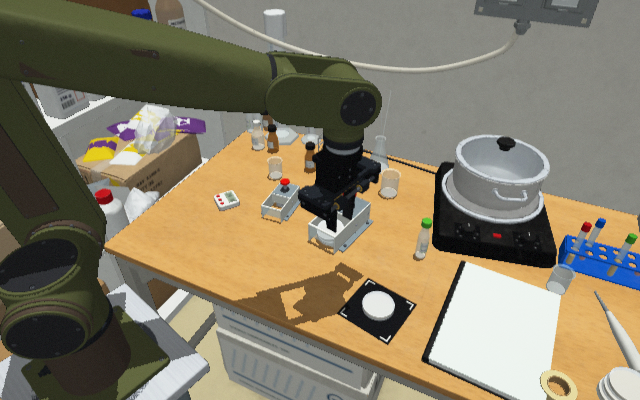

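The dish lies in the middle of the pad (side view 300,345). The plunger is up, the other dishes are in the feeder and the bystanders haven't moved. The arm is clear, so I'm handing in.

```bash
python3 -c "
from cell import bot
print(bot.finish_job())"
```

```text
the job is handed in; nothing more can be done
None
```

I pressed the large feeder's plunger once, slowly, down to its stop and let it come back up. One dish slid out at the front. I pushed it about 217 mm sideways onto the black pad with two half-open fingertips, backed away, and handed the job in at about 12 s of the 51 s allowed. No verdict was reported.

- **Plunger:** it stayed at its stop, with the fingertips about 75 mm above the table, even when I pushed with 27 N. After release its top measured about 105 to 108 mm, so it is up.
- **Dish:** its centre measured about (0.481, -0.339), against a pad centre of about (0.478, -0.340). That is within about 3 mm, where 31 mm is allowed. Its top face is about 15 mm above the table, so it lies flat.
- **Other dishes and bystanders:** the pictures show dishes still in the feeder and the bystanders apparently where they were. I judged both by eye and did not measure them.
- **Arm:** it is clear of everything.

No check failed. The two cameras differed by about 2 to 3 mm on the dish position, roughly the calibration accuracy.

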